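# Lock a jar in the bench vise and twist its tight lid off

### The job

Open the jar that stands in the bench vise: first press the vise's sprung knob down, turn it clockwise to its stop and let it spring back up so that it locks and the jaw grips the jar; then unscrew the jar's tight steel lid anticlockwise, stop turning once its threads let go, and lift it straight up. Finish while still holding the lid level just above the open mouth, about two to three centimetres clear of it and touching the jar no more; the jar must stay seated in the locked vise without turning, and the things round about stay where they are.

Things in the scene. Friction and masses are not known exactly. Their poses are not given: they have to be found in the camera images.
- vise: bench jar vise, aluminium plate 226 x 104 mm fixed on the worktop, plate top 12 mm up. Origin on the worktop; x runs from the knob axis (x = -65 mm) to the jar (about x = +45 mm), z up. Behind the jar a rubber-faced V block, before it a sprung jaw, both 48 mm high and 104 mm wide.
- knob_grip (a point): middle of the grip bar of the vise's black knob, on the vertical knob axis, 66 mm above the worktop when up. The bar is 12 mm thick, 40 mm long and 22 mm high (top 10 mm above this point), on a round flange 44 mm across whose top is 12 mm below this point. The point's y axis lies along the bar; grip across the 12 mm, along the point's x axis.
- knob_press (a joint): how far the knob is pressed down: 0 up, 0.008 m bottomed. The spring takes 5 N to start and 10 N at the bottom. Up, it is blocked at its two lock positions; pressed more than 6 mm it turns freely between them: press it to the bottom and keep it down while turning.
- knob_turn (a joint): knob angle, rad, growing clockwise seen from above: 0 unlocked (start), 1.22 at its stop. Pins rise into notches at either end: let it rise at 1.19 to 1.22 and it locks and settles at about 1.17. Turning takes up to 0.2 N m near the end. If let go between the notches the jaw drives the knob back.
- jar: clear jar with a paper band, 66 mm across and 86 mm high, 0.34 kg, standing loose on the vise's plate between jaw and V block. Origin at the centre of its underside, z up. Mouth 47 mm across at 86 mm above the origin; below the lid the jar is narrower (58 mm across and less above 56 mm).
- jar_mouth (a point): centre of the jar's mouth, at the height of its rim, 86 mm above the jar's origin (98 mm above the worktop).
- jar_label (a point): point on the jar's side, 33 mm from its axis and 30 mm above its underside; shows whether the jar turns.
- lid: plain steel twist-off lid of that jar, 60 mm across, 17 mm high, straight side to grip, 0.05 kg. Origin at the centre of its lower edge, z up; screwed tight this lies 74 mm above the jar's origin (86 mm above the worktop, 12 mm below the rim). Tight, it takes about 0.4 N m to turn.
- tall_jar: bystander: closed jar 66 mm across and 121 mm high, origin at the centre of its underside
- spice_a: bystander: spice jar 45 mm across and 106 mm high, origin at its underside
- spice_b: bystander: spice jar 44 mm across and 105 mm high, origin at its underside
- bench_scraper: bystander: flat bench scraper 108 x 152 x 20 mm lying on the worktop, origin at its underside
- portion_0: bystander: clear portion tub 76 x 90 x 38 mm, origin at its underside
- probe: bystander: dial probe thermometer 34 x 162 x 13 mm lying on the worktop, origin at its underside
- jaw_face (a point): middle of the rubber face of the vise's sliding jaw, 32 mm above the worktop. Unlocked it stands about 4 mm off the jar, which can then spin. Turning the knob to its stop drives the jaw 10 mm towards the jar (+x of the vise), pushes the jar up to 3 mm back into the V and squeezes it with about 18 N.
- lid_top (a point): centre of the lid's top, 16 mm above its origin. Three lugs inside the lid hook under ramps on the neck; a sprung liner presses on the rim. Turned anticlockwise seen from above it rises 3 mm and is free after 55 to 64 degrees, popping up 1 mm. Turn 70 to 85 degrees in all: beyond about 95 the lugs meet the next ramps. It cannot be lifted off before it is free.
- lid_mark (a point): point on the lid's side, 30 mm out along the lid's x axis and 8 mm above its origin; shows how far the lid has turned against the jar.
- cup_clear_b: bystander: empty clear cup 68 mm across and 62 mm high, origin at its underside
Mind the look-alikes: they are no part of the job. Leave any blue look-alike of the jar alone.

How it is judged (in metres and radians):
On the way, in this order (a step that is already met when the one before it is completed fails the run):
1. the knob has been pressed and turned to its locked position and has sprung back up (value of joint knob_turn above 1.1 rad and value of joint knob_press below 0.0015 m), for 0.2 s.
2. the lid's threads have let go and the lid is lifted clear of the rim, with the jar still locked (z of lid in the frame of jar above 0.088 m and value of joint knob_turn above 1.1 rad), for 0.1 s.
At the end, for the whole second after the job is handed in: Lid still gripped, still, level within 11 degrees, its lower edge 8 to 60 mm above the rim and within 20 mm of the jar's axis, not touching the jar; knob up (under 1.5 mm) and locked (turn over 1.1 rad); jar down on the vise's plate within 3 mm and upright within 4 degrees (all of step 1 and z of lid in the frame of jar_mouth between 0.008 and 0.06 m and horizontal distance between lid and jar_mouth below 0.02 m and angle between lid's own z axis and vertical below 0.2 rad and contact force between the fingers and lid above 2 N and contact force between lid and jar below 0.05 N and linear speed of lid below 0.03 m/s and z of jar in the frame of vise below 0.015 m and angle between jar's own z axis and vertical below 0.07 rad); the arm keeps its last pose, push and grip.
It fails at once if the jar turned or shifted in the vise (a point on its side moved more than 14 mm) (distance of jar_label from where it was at the start of the episode above 0.014 m).
It fails at once if the jar was pulled up by more than 5 mm (z of jar in the frame of vise above 0.017 m).
It fails at once if the lid was turned on far beyond where its threads let go (over 113 degrees in all) (x of lid_mark in the frame of jar below -0.012 m).
It fails at once if a bystander was moved more than 3 cm (distance of any of tall_jar, spice_a, spice_b, bench_scraper, portion_0, probe, cup_clear_b from where it was at the start of the episode above 0.03 m).
It also fails if it takes over 54 s, if anything falls off the work surface, if the arm or the gripper's body presses on something with over 40 N, if the wrist force passes 120 N, or if a joint passes its speed limit or range.

### The arm

A 6-joint arm with a two-finger parallel gripper is mounted at the origin on a cart in front of the work surface, level with it; the furniture and walls round the work are solid. World frame = base frame: x ahead of the robot, y to its left, z up, the work surface at z = 0. Lengths are in m, angles in degrees, forces in N, time in s.
With the tool pointing down it reaches from about 0.35 to 0.875 m from the base axis. Payload 4.2 kg.
Tool frame: the origin (TCP) lies at the centre of the arm's flange, where the gripper is bolted on; the fingertips stand 182 mm ahead of it and the grasp point (between the pads) lies 164 mm ahead of it (finger_overhang is the distance from the TCP to the fingertips, in m); z points along the fingers, y is the line along which they close (so a half turn about z gives the same grasp; the last joint's range is limited). The gripper opens to 87 mm and grips with 3 to 60 N. Pads are 19 mm wide; open, the fingers measure 117 mm over their backs; the gripper's body (75 mm by 190 mm) begins 51 mm behind the grasp point.
Start: joints at [80.764, 22.042, 0.453, 0, -68.411, -14.817], TCP at [0.255, 0.571, 0.405] pointing down, gripper open.
Joint ranges: [-179.83, 179.83], [-69.29, 118.12], [-61.27, 80.66], [-181.25, 117.63], [-171.15, -9.14], [-177.46, 177.46]. Speed limits (degrees/s): [159.86, 159.86, 180, 180, 180, 180].

### API

Orientations are given as [roll, pitch, yaw] about the fixed x, y, z axes, in that order (R = Rz(yaw) Ry(pitch) Rx(roll)).
In Python, from cell import get_obs, read_camera, get_calibration, job_done, cut_out, mark_of, finger_overhang gives the robot as it stands.
- The arm moves only by the tool carry_out, never from a script. Its argument "commands" is a list of rows, each a list of 5 numbers: the opening, from 0 (shut) to 1 (fully open), then the shift along the tool's x, y, z scaled (see below), then the turn about the tool's z scaled (see below). In form: [[grip, x, y, z, yaw], ...]. A call has 1 to 5 rows; each row shifts and turns the commanded pose from where the row before left it, along the tool's axes as they then stand; what a row does not reach is not made up. The controller multiplies each number of a shift by 0.2 m and each number of a turn by 180 degrees. A row lasts 1/12 s, in which the tool goes at most 41.7 mm and 7.16 degrees, less where a joint would pass 70% of its speed; a pose out of reach is approached as far as the arm can. A call with a number of a shift or a turn outside -1 to 1 is refused whole. A call with a gripper value outside its range is refused whole. The fingers move at their own pace and stop on an object; "force" is the grip in N (left out, the last holds). Time passes only in rows, so rows that do not move let the fingers close. It gives the time, the measured TCP pose, the force, the opening and the grip force at its end, in the units of the state.
- get_obs(): the state, without advancing time (a new reading comes with each control period).
- read_camera(name): name is "scene" or "top" or "wrist"; returns (picture, depth): 400x640x3 uint8, red, green, blue; 400x640 float32, m along the optical axis (not along the pixel's ray), 0 where there is no reading.
- get_calibration(name): a dict with "fovy" (degrees; the focal length in pixels is half the picture's height over the tangent of half this angle, whatever the lens; pixels are square), "cx", "cy" (the principal point, pixels), "view" (4x4, takes a point from world to camera coordinates). Camera axes: x right, y up, looking along -z (the intrinsics and any distortion apply to the point x, -y, -z); pixel columns grow to the right and rows downward; lengths in m; the calibration is good to about 2 mm. The wrist camera is an equidistant fisheye: a pixel r from the principal point sees the ray r / f radians off the axis. A picture is of the moment at which its call begins: read the wrist's pose just before it. get_calibration takes no time and is no camera call; for the wrist camera it gives the pose at the moment of the call.
- job_done(): hands the job in; it is judged then, once.
Trained networks look in the newest picture that a camera, given by its name, has taken for a name from the list of things; names that differ only in an ending like _2 or _b are one class to them, and where a whole thing is asked for, a point or a joint stands for the part that bears it (a point fixed in the world has none). Each returns a list of dicts, best first, with "confidence" (0 to 1); they miss things now and then, are a little off and sometimes report something else, mostly with a low value. They report only what shows in the picture. A call takes as long as a camera call. They do not tell look-alikes from the thing itself.
- cut_out(camera, thing): "region" (400x640 bool, what is visible of it) and "position" ([column, row] in pixels, amid what is visible of it).
- mark_of(camera, thing): "position" ([column, row] in pixels: a listed point, or the origin of a listed thing).
The state is a dict: "t": time; "joint_pos": joint angles; "qd": joint speeds; "joint_torque": joint torques, N m; "eef_pos": TCP position; "orientation": TCP orientation; "contact_force": force on the tool from outside, world axes, zero at the start; "moment": the same for the moment, N m; "finger_gap": finger opening in m; "grasp_force": force on a finger pad.
Only numpy, scipy, OpenCV 4.12 (cv2) and the standard library are available. Lean on these libraries where they do the work, as an engineer would, in place of code of your own. Each camera call takes 0.05 s, during which the arm holds its last target. There are 200 camera calls.

## Working session

There is one attempt and no reset: what is moved stays moved. The work goes in short steps, Python scripts to look and compute and a tool call to move; the robot and the scene stay as the last step left them, time stands still between calls to the robot, and variables do not carry over. Pictures are saved under pics/ and viewed, at most 10 in all, crops included, and the job is handed in when it is done.

Besides the shell and the picture viewer there is one more tool, called after ">>>" as name(argument=value, ...), one argument or row to a line, values as JSON. carry_out: Moves the arm, as the interface text tells. Shifts and turns lie within -1 to 1; 1 stands for 0.2 m of shift or 180 degrees of turn. Its arguments: {"type":"object","properties":{"commands":{"type":"array"},"force":{"type":"number"}},"required":["commands"]}

```bash
mkdir -p pics
cat > h.py <<'E'
import numpy as np, cv2
from cell import *
def px2w(cam,uv,depth=None,z=None,cal=None):
    c=cal or get_calibration(cam); f=200/np.tan(np.radians(c['fovy']/2))
    V=np.array(c['view']); R=V[:3,:3]; t=V[:3,3]; o=-R.T@t
    a=(uv[0]-c['cx'])/f; b=(uv[1]-c['cy'])/f
    if cam=='wrist':
        r=np.hypot(a,b); k=np.tan(r)/r if r>1e-9 else 1; a*=k;b*=k
    d=R.T@np.array([a,-b,-1.])
    s=depth if z is None else (z-o[2])/d[2]
    return o+s*d
E
python3 - <<'E'
from h import *
s=get_obs(); print({k:np.round(v,3) for k,v in s.items()})
for cam in('top','scene'):
    p,d=read_camera(cam); cv2.imwrite(f'pics/{cam}0.png',p[:,:,::-1]); np.save(cam+'d.npy',d)
    c=get_calibration(cam); print(cam,{k:(np.round(v,3).tolist()) for k,v in c.items()})
    for n,z in(('knob_grip',.066),('lid_top',.102),('lid',.086),('jar_mouth',.098),('jar_label',.042),('lid_mark',.094),('vise',0.),('jaw_face',.032)):
        for m in mark_of(cam,n)[:3]:
            print(cam,n,round(m['confidence'],2),np.round(m['position'],1),np.round(px2w(cam,m['position'],z=z),4))
E
```

```text
{'t': np.float64(0.0), 'joint_pos': array([ 8.0766e+01,  2.2088e+01,  3.7900e-01, -3.1000e-02, -6.8413e+01,
       -1.4816e+01]), 'qd': array([ 0.091, -0.032,  0.02 ,  0.112, -0.047,  0.054]), 'joint_torque': array([-0.0000e+00, -3.9067e+01,  1.8740e+01,  4.2200e+00,  1.1000e-02,
       -0.0000e+00]), 'eef_pos': array([0.255, 0.571, 0.404]), 'orientation': array([ 1.79875e+02, -4.00000e-03, -2.40620e+01]), 'contact_force': array([-0.25 , -0.224, -0.42 ]), 'moment': array([ 0.026,  0.01 , -0.014]), 'grasp_force': np.float64(0.0), 'finger_gap': np.float64(0.087)}
top {'fovy': 50.765, 'cx': 317.288, 'cy': 200.238, 'view': [[-0.061, -0.998, -0.006, 0.008], [0.974, -0.061, 0.217, -0.578], [-0.217, 0.008, 0.976, -1.168], [0.0, 0.0, 0.0, 1.0]]}
top knob_grip 0.66 [365.3 246. ] [ 0.4355 -0.1557  0.066 ]
top lid_top 0.57 [354.5 210.3] [ 0.5337 -0.13    0.102 ]
top lid 0.75 [317.  151.5] [ 0.7195 -0.0356  0.086 ]
top lid 0.72 [354.4 208.8] [ 0.5411 -0.1316  0.086 ]
top lid 0.62 [188.9 267.5] [0.4043 0.3398 0.086 ]
top jar_mouth 0.91 [300.5 200.8] [0.5715 0.0203 0.098 ]
top jar_mouth 0.7 [364.5
[... 850 characters left out ...]
scene lid_top 0.59 [341.6 231.6] [ 0.5337 -0.1279  0.102 ]
scene lid 0.72 [344.1 238.3] [ 0.531  -0.1383  0.086 ]
scene jar_mouth 0.96 [340.5 233.7] [ 0.5287 -0.1279  0.098 ]
scene jar_mouth 0.9 [279.5 229. ] [0.4481 0.0185 0.098 ]
scene jar_mouth 0.84 [305.1 214.8] [0.5467 0.0084 0.098 ]
scene jar_label 0.68 [293.  231.4] [0.5226 0.0367 0.042 ]
scene jar_label 0.62 [293.1 247.9] [ 0.4607 -0.0163  0.042 ]
scene jar_label 0.56 [348.7 255.6] [ 0.5238 -0.1595  0.042 ]
scene lid_mark 0.89 [349.7 236.9] [ 0.5357 -0.1529  0.094 ]
scene vise 0.93 [332.6 272.2] [ 0.4827 -0.1359  0.    ]
scene vise 0.35 [340.3 231.9] [ 0.6543 -0.042   0.    ]
scene jaw_face 0.4 [337.1 254.5] [ 0.5198 -0.1241  0.032 ]
```

```bash
python3 -c "
import cv2
a=cv2.imread('pics/top0.png');b=cv2.imread('pics/scene0.png')
x=cv2.resize(a[180:280,290:420],(520,400),interpolation=2);y=cv2.resize(b[190:310,270:400],(433,400))
cv2.imwrite('pics/topc.png',x)"
```

```text
(no output)
```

View pics/top0.png

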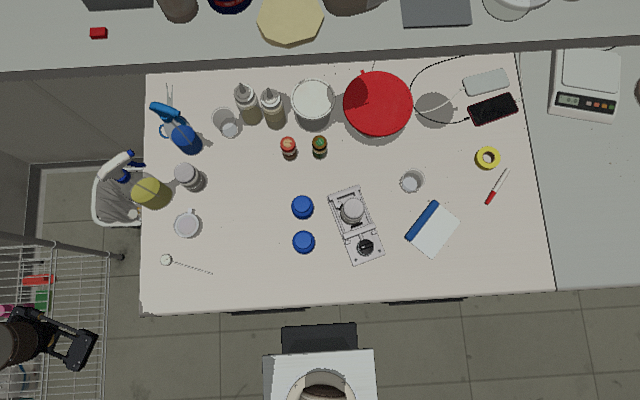

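View pics/scene0.png

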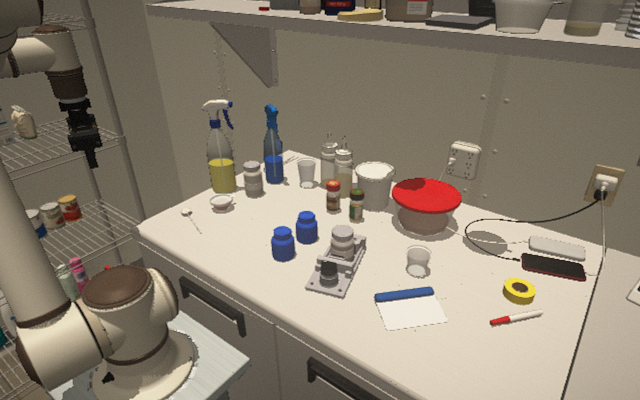

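View pics/topc.png

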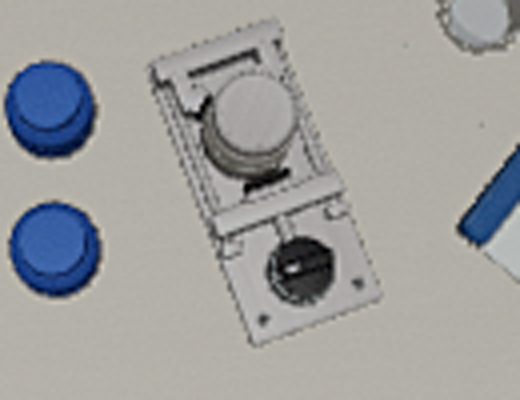

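The silver-lidded jar in the vise is at top pixel (352,208), with the knob at (365,246). The look-alikes are the blue jars at (302,207) and (303,242), and the closed tall jar at about (187,177). I choose the silver-lidded jar in the vise; the crop confirms it, and shows the knob's bar lying across the vise.

>>> carry_out(
  commands=[
    [0.5,0.1265,0.139,0,0],
    [0.5,0.1265,0.139,0,0],
    [0.5,0.1265,0.139,0,0],
    [0.5,0.1265,0.139,0,0],
    [0.5,0.1265,0.139,0,0],
  ],
)

```text
t: 1.32
eef_pos: [0.3138, 0.3905, 0.4048]
orientation: [-180.0, -0.0, -24.0]
contact_force: [-0.6, -0.5, 0.1]
finger_gap: 0.0614
grasp_force: 0.0
```

>>> carry_out(
  commands=[
    [0.5,0.1265,0.139,0,0],
    [0.5,0.1265,0.139,0,0],
    [0.5,0.1265,0.139,0,0],
    [0.5,0.1265,0.139,0,0],
    [0.5,0.1265,0.139,0,0],
  ],
)

```text
t: 1.73
eef_pos: [0.3724, 0.2119, 0.4051]
orientation: [-179.9, -0.0, -24.0]
contact_force: [1.3, 0.4, 0.2]
finger_gap: 0.0439
grasp_force: 0.0
```

>>> carry_out(
  commands=[
    [0.5,0.1265,0.139,0,0],
    [0.5,0.1265,0.139,0,0],
    [0.5,0.1265,0.139,0,0],
    [0.5,0.1265,0.139,0,0],
    [0.5,0.1265,0.139,0,0],
  ],
)

```text
t: 2.15
eef_pos: [0.4313, 0.0334, 0.4053]
orientation: [-179.9, -0.1, -24.0]
contact_force: [0.6, -0.4, -0.2]
finger_gap: 0.0435
grasp_force: 0.0
```

>>> carry_out(
  commands=[
    [0.5,0.1265,0.139,0,0],
    [0.5,0.1265,0.139,0,0],
    [0.5,0.1265,0.139,0,0],
    [0.5,0.1265,0.139,0,0],
    [0.5,0.1265,0.139,0,0],
  ],
)

```text
t: 2.57
eef_pos: [0.4903, -0.1452, 0.4051]
orientation: [-180.0, -0.0, -24.1]
contact_force: [1.2, 0.7, -0.2]
finger_gap: 0.0436
grasp_force: 0.0
```

>>> carry_out(
  commands=[
    [0.5,0,0,0,0.035],
    [0.5,0,0,0,0.035],
    [0.5,0,0,0,0.035],
    [0.5,0,0,0,0.035],
    [0.5,0,0,0,0.035],
  ],
)

```text
t: 2.98
eef_pos: [0.4901, -0.1435, 0.4048]
orientation: [-180.0, -0.0, -55.9]
contact_force: [0.3, -0.4, 0.1]
finger_gap: 0.0434
grasp_force: 0.0
```

>>> carry_out(
  commands=[
    [0.5,0,0,0,0.035],
    [0.5,0,0,0,0.035],
    [0.5,0,0,0,0.035],
    [0.5,0,0,0,0],
    [0.5,0,0,0,0],
  ],
)

```text
t: 3.4
eef_pos: [0.4901, -0.1433, 0.4049]
orientation: [-180.0, -0.0, -74.3]
contact_force: [-0.1, 0.5, -0.2]
finger_gap: 0.0433
grasp_force: 0.0
```

```bash
cat > look.py <<'E'
from h import *
import sys
def comps(n,b):
    pass
cal=get_calibration('wrist'); p,d=read_camera('wrist'); 
cv2.imwrite(f'pics/{sys.argv[1]}.png',p[:,:,::-1])
f=200/np.tan(np.radians(cal['fovy']/2)); print('f',f,cal['cx'],cal['cy'])
V=np.array(cal['view']);R=V[:3,:3];o=-R.T@V[:3,3];print('cam',o.round(3))
for n,z in(('knob_grip',.066),('lid_top',.102),('jar_mouth',.098),('lid_mark',.094),('jar_label',.042),('vise',0.),('jaw_face',.032)):
    for m in mark_of('wrist',n)[:2]: print(n,round(m['confidence'],2),np.round(m['position'],1),np.round(px2w('wrist',m['position'],z=z,cal=cal),4))
v,u=np.mgrid[:400,:640]; a=(u-cal['cx'])/f;b=(v-cal['cy'])/f;r=np.hypot(a,b)+1e-9;k=np.tan(np.clip(r,0,1.4))/r
P=o+d[...,None]*(np.stack([a*k,-b*k,-np.ones_like(a)],-1)@R)
np.save('P.npy',P)
near=(d>0)&(np.hypot(P[...,0]-.49,P[...,1]+.14)<.15)
for nm,lo,hi in(('lidtop',.095,.112),('bar/knob',.071,.083),('jaws',.043,.053),('plate',.008,.016)):
    q=P[near&(P[...,2]>lo)&(P[...,2]<hi)]
    if len(q)<20: print(nm,len(q));continue
    rc=cv2.minAreaRect((q[:,:2]*1000).astype(np.float32)); print(nm,len(q),'z',np.median(q[:,2]).round(4),'mean',q[:,:2].mean(0).round(4),'rect',np.round(rc[0],1),np.round(rc[1],1),round(rc[2],1))
E
python3 look.py w1
```

```text
f 309.70691628693146 320.5571385503869 196.0706273740142
cam [ 0.512 -0.226  0.385]
knob_grip 0.97 [372.9 180.3] [ 0.4345 -0.1593  0.066 ]
lid_top 0.75 [264.5 190.3] [ 0.5408 -0.1292  0.102 ]
lid_top 0.56 [276.2 170.2] [ 0.5344 -0.1515  0.102 ]
jar_mouth 0.93 [304.3 314.8] [0.4655 0.0101 0.098 ]
jar_mouth 0.64 [276.3 170.1] [ 0.5346 -0.1506  0.098 ]
lid_mark 0.8 [284.4 171.1] [ 0.527  -0.1507  0.094 ]
jar_label 0.92 [292.7 156.3] [ 0.5248 -0.1564  0.042 ]
jar_label 0.58 [307.2 269.9] [ 0.4715 -0.0186  0.042 ]
vise 0.67 [315.2 171.6] [ 0.4936 -0.1362  0.    ]
jaw_face 0.6 [302.5 176.6] [ 0.508  -0.1338  0.032 ]
lidtop 2732 z 0.103 mean [ 0.5394 -0.1292] rect [ 539.8 -127.8] [58.1 57.9] 87.9
bar/knob 719 z 0.0753 mean [ 0.4764 -0.1532] rect [ 460.2 -109.5] [125.2 193.7] 40.3
jaws 3461 z 0.0471 mean [ 0.5407 -0.1282] rect [498.9 -94.5] [204.2 185.3] 16.6
plate 4945 z 0.0125 mean [ 0.4728 -0.1549] rect [ 495.9 -128.1] [222.8 281.8] 21.8
```

View pics/w1.png

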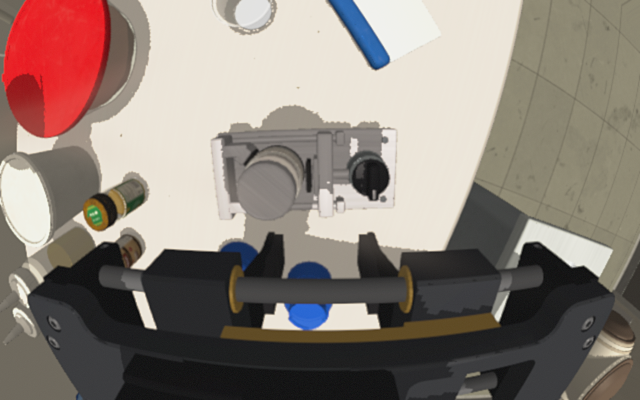

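The wrist view shows the vise at (220-395, 130-215), with the lid top at (268,190) and the knob at (371,177). The knob-to-jar distance comes out at 110 mm, as it should. Next I'll refine the knob centre and the yaw.

```bash
cat > fit.py <<'E'
from h import *
P=np.load('P.npy')
def rect(c,r,lo,hi,nm):
    q=P[(np.hypot(P[...,0]-c[0],P[...,1]-c[1])<r)&(P[...,2]>lo)&(P[...,2]<hi)]
    rc=cv2.minAreaRect((q[:,:2]*1000).astype(np.float32)); print(nm,len(q),np.median(q[:,2]).round(4),q[:,:2].mean(0).round(4),np.round(rc[0],1),np.round(rc[1],1),round(rc[2],1))
rect((.4345,-.159),.03,.0735,.08,'bartop')
rect((.4345,-.159),.03,.05,.057,'flange')
c=np.array((.4345,-.159));u=np.array([np.cos(np.radians(16.4)),np.sin(np.radians(16.4))]);n=np.array([-u[1],u[0]])
o=c+.065*u; X=(P[...,:2]-o)@u; Y=(P[...,:2]-o)@n
m=(abs(X)<.125)&(abs(Y)<.065)&(P[...,2]>.008)&(P[...,2]<.016); q=P[m][:,:2]
rc=cv2.minAreaRect((q*1000).astype(np.float32)); print('plate',rc)
m=(X<.01)&(X>-.035)&(abs(Y)<.07)&(P[...,2]>.044)&(P[...,2]<.052); q=P[m][:,:2]
rc=cv2.minAreaRect((q*1000).astype(np.float32)); print('jaw',len(q),rc)
E
python3 fit.py
```

```text
bartop 391 0.0761 [ 0.4356 -0.1594] [ 435.2 -159.2] [12.  38.8] 18.4
flange 713 0.0544 [ 0.4373 -0.1597] [ 435.  -159.4] [44.5 41.7] 26.2
plate ((504.4298400878906, -137.7596435546875), (223.86203002929688, 104.0236587524414), 16.663759231567383)
jaw 1160 ((490.6109924316406, -142.11343383789062), (30.700109481811523, 96.76776885986328), 16.25082778930664)
```

>>> carry_out(
  commands=[
    [0.36,0,0,0,-0.007],
    [0.36,-0.004,0.143,0,0],
    [0.36,0,0.143,0.1,0],
    [0.36,0,0,0.15,0],
    [0.36,0,0,0.15,0],
  ],
  force=40,
)

```text
t: 4.22
eef_pos: [0.434, -0.1594, 0.3252]
orientation: [-179.8, -0.1, -73.2]
contact_force: [1.4, 0.6, 0.0]
finger_gap: 0.0318
grasp_force: 0.0
```

>>> carry_out(
  commands=[
    [0.36,0,0,0.15,0],
    [0.36,0,0,0.15,0],
    [0.36,0,0,0.06,0],
    [0.36,0,0,0,0],
    [0.36,0,0,0,0],
  ],
)

```text
t: 4.63
eef_pos: [0.4355, -0.1591, 0.2526]
orientation: [179.9, -0.0, -73.1]
contact_force: [-0.9, 0.2, 1.0]
finger_gap: 0.0316
grasp_force: 0.0
```

>>> carry_out(
  commands=[
    [0.36,0,0,0.034,0],
    [0.36,0,0,0.034,0],
    [0,0,0,0,0],
    [0,0,0,0,0],
    [0,0,0,0,0],
  ],
  force=40,
)

```text
t: 5.05
eef_pos: [0.4353, -0.159, 0.2396]
orientation: [-179.9, -0.0, -73.2]
contact_force: [-1.4, 0.3, -0.2]
finger_gap: 0.0187
grasp_force: 0.0
```

>>> carry_out(
  commands=[
    [0,0,0,0,0],
    [0,0,0,0,0],
    [0,0,0,0,0],
  ],
)

```text
t: 5.3
eef_pos: [0.4359, -0.1589, 0.2397]
orientation: [-179.9, -0.0, -73.2]
contact_force: [1.9, 0.8, -0.8]
finger_gap: 0.0118
grasp_force: 40.0
```

Bar gripped (12 mm). Now I press.

>>> carry_out(
  commands=[
    [0,0,0,0.015,0],
    [0,0,0,0.015,0],
    [0,0,0,0.012,0],
    [0,0,0,0,0],
    [0,0,0,0,0],
  ],
)

```text
t: 5.72
eef_pos: [0.436, -0.1588, 0.232]
orientation: [-179.9, -0.1, -73.1]
contact_force: [-1.0, 3.9, 9.7]
finger_gap: 0.0117
grasp_force: 40.0
```

>>> carry_out(
  commands=[
    [0,0,0,0.006,0],
    [0,0,0,0,0],
  ],
)

```text
t: 5.88
eef_pos: [0.436, -0.1588, 0.2315]
orientation: [-179.9, -0.1, -73.1]
contact_force: [-1.8, 3.4, 13.8]
finger_gap: 0.0114
grasp_force: 40.0
```

Bottomed. Turning clockwise.

>>> carry_out(
  commands=[
    [0,0,0,0.003,0.028],
    [0,0,0,0,0.028],
    [0,0,0,0,0.028],
    [0,0,0,0,0.028],
    [0,0,0,0,0.028],
  ],
)

```text
t: 6.3
eef_pos: [0.4356, -0.1588, 0.2314]
orientation: [-179.9, -0.0, -98.5]
contact_force: [-4.6, 5.5, 20.8]
finger_gap: 0.0116
grasp_force: 40.0
```

>>> carry_out(
  commands=[
    [0,0,0,0,0.028],
    [0,0,0,0,0.028],
    [0,0,0,0,0.028],
    [0,0,0,0,0.028],
    [0,0,0,0,0.028],
  ],
)

```text
t: 6.72
eef_pos: [0.4353, -0.1587, 0.2314]
orientation: [-180.0, 0.0, -123.7]
contact_force: [-4.7, 6.5, 21.1]
finger_gap: 0.0111
grasp_force: 40.0
```

>>> carry_out(
  commands=[
    [0,0,0,0,0.028],
    [0,0,0,0,0.028],
    [0,0,0,0,0.028],
    [0,0,0,0,0.026],
    [0,0,0,0,0],
  ],
)

```text
t: 7.13
eef_pos: [0.4351, -0.1585, 0.2314]
orientation: [-180.0, -0.0, -143.5]
contact_force: [-6.0, 7.9, 22.4]
finger_gap: 0.0117
grasp_force: 40.0
```

```bash
python3 -c "
from cell import *
s=get_obs();print(s['orientation'],s['moment'],s['contact_force'],s['joint_pos'])"
```

```text
[-1.79997603e+02 -1.13203735e-03 -1.43451318e+02] [2.65395753 1.58388438 0.15507058] [-5.99984418  7.89686393 22.40353945] [ 1.75123512e-01  1.89849263e+01 -3.45244611e+01  4.37441476e-03
 -3.64901026e+01 -5.36299584e+01]
```

>>> carry_out(
  commands=[
    [0,0,0,0,0.01],
    [0,0,0,0,0.006],
    [0,0,0,0,0],
  ],
)

```text
t: 7.38
eef_pos: [0.4352, -0.1584, 0.2314]
orientation: [-180.0, -0.0, -146.1]
contact_force: [-6.3, 8.4, 22.0]
finger_gap: 0.0118
grasp_force: 40.7
```

```bash
python3 -c "
from cell import *
s=get_obs();print(s['orientation'],s['moment'],s['contact_force'])"
```

```text
[-1.79983625e+02 -2.27409333e-02 -1.46058183e+02] [2.76134045 1.60022638 0.6650779 ] [-6.31082188  8.3616718  21.95503075]
```

At the stop. Letting it rise.

>>> carry_out(
  commands=[
    [0,0,0,-0.013,0],
    [0,0,0,-0.013,0],
    [0,0,0,-0.013,0],
    [0,0,0,-0.012,0],
    [0,0,0,0,0],
  ],
)

```text
t: 7.8
eef_pos: [0.4351, -0.1585, 0.2395]
orientation: [180.0, 0.0, -146.1]
contact_force: [-1.0, 6.0, 5.2]
finger_gap: 0.0118
grasp_force: 40.7
```

>>> carry_out(
  commands=[
    [0,0,0,-0.002,-0.014],
    [0,0,0,0,-0.006],
    [0.2,0,0,0,0],
    [0.25,0,0,0,0],
    [0.25,0,0,0,0],
  ],
)

```text
t: 8.22
eef_pos: [0.4349, -0.1592, 0.2392]
orientation: [180.0, -0.1, -142.7]
contact_force: [-0.9, -1.3, 0.9]
finger_gap: 0.0198
grasp_force: 0.0
```

>>> carry_out(
  commands=[
    [0.35,0,0,0,0],
    [0.35,0,0,-0.2,0],
    [0.35,0,0,-0.2,0],
    [0.5,0,0,-0.2,0],
    [0.5,0,0,0,0],
  ],
)

```text
t: 8.63
eef_pos: [0.4372, -0.1596, 0.3673]
orientation: [-179.3, 0.6, -142.6]
contact_force: [1.4, 0.0, 0.1]
finger_gap: 0.0372
grasp_force: 0.0
```

```bash
sed -i "s/^rect((.4345,-.159),.03,.05/rect((.4345,-.159),.03,.046/" fit.py; python3 look.py w2; python3 fit.py; python3 -c "
from cell import *
s=get_obs();print(s['eef_pos'],s['orientation'],s['contact_force'])"
```

```text
f 309.70691628693146 320.5571385503869 196.0706273740142
cam [ 0.369 -0.212  0.347]
knob_grip 0.79 [325.2 188.7] [ 0.4367 -0.1591  0.066 ]
knob_grip 0.59 [293.4 253. ] [ 0.5117 -0.1427  0.066 ]
lid_top 0.57 [286.2 297. ] [ 0.5388 -0.1285  0.102 ]
jar_label 0.61 [281.8 242.8] [ 0.5213 -0.1544  0.042 ]
vise 0.95 [306.4 219.8] [ 0.4978 -0.1406  0.    ]
jaw_face 0.46 [300.4 242.8] [ 0.5131 -0.1357  0.032 ]
lidtop 612 z 0.1027 mean [ 0.5437 -0.1151] rect [ 537.1 -116.7] [58.6 36.9] 16.6
bar/knob 778 z 0.0758 mean [ 0.4618 -0.1484] rect [ 472.8 -147.4] [117.8  32.4] 27.3
jaws 1909 z 0.0448 mean [ 0.5005 -0.1301] rect [ 513.5 -111.1] [220.   97.8] 48.3
plate 5334 z 0.0123 mean [ 0.4475 -0.1568] rect [ 485.7 -140.4] [199.2 290.6] 7.0
bartop 485 0.0761 [ 0.434  -0.1594] [ 434.5 -159.1] [38.8 11.5] 39.1
flange 996 0.0543 [ 0.4331 -0.1598] [ 434.1 -159.2] [43.1 42.8] 36.3
plate ((485.78277587890625, -143.02200317382812), (185.9275360107422, 105.12345123291016), 16.9200439453125)
jaw 970 ((494.6054992675781, -140.2481231689453), (24.081119537353516, 96.9505386352539), 16.356889724731445)
[ 0.43495172 -0.1590534   0.35818304] [ 1.79886127e+02 -1.42133432e-01 -1.42684725e+02] [ 0.91817226 -0.54566259  0.3749495 ]
```

View pics/w2.png

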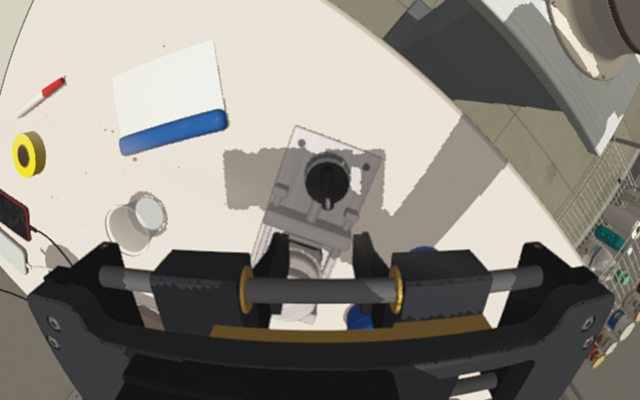

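The knob is up (flange at (328,180), bar top at 76 mm) and turned about 69°, so it's locked. Next I measure the lid after the squeeze.

>>> carry_out(
  commands=[
    [1,-0.134,-0.096,0,0],
    [1,-0.134,-0.096,0,0],
    [1,0,0,0,0],
    [1,0,0,0,0],
  ],
)

```text
t: 9.37
eef_pos: [0.5023, -0.1569, 0.3579]
orientation: [179.9, -0.1, -142.7]
contact_force: [0.4, 0.1, -0.9]
finger_gap: 0.0625
grasp_force: 0.0
```

```bash
python3 look.py w3|grep lid
python3 - <<'E'
from h import *
from scipy.optimize import least_squares
s=get_obs();p=s['eef_pos'];print(p,s['orientation'],s['finger_gap'])
P=np.load('P.npy')
q=P[(abs(P[...,2]-.103)<.003)&(np.hypot(P[...,0]-.541,P[...,1]+.127)<.045)][:,:2]
c,r=cv2.minEnclosingCircle((q*1000).astype(np.float32)); print(len(q),q.mean(0),c,r)
y=np.radians(s['orientation'][2]);d=np.array(c)/1000-p[:2]
print('dtool x,y units',(d@[np.cos(y),np.sin(y)])/.2,(d@[np.sin(y),-np.cos(y)])/.2)
E
```

```text
lid_top 0.88 [322.9 261.4] [ 0.5397 -0.1254  0.102 ]
lid_mark 0.72 [302.4 233.1] [ 0.5316 -0.1539  0.094 ]
lidtop 2844 z 0.1028 mean [ 0.536  -0.1307] rect [ 535.9 -130.6] [47.1 59.1] 37.1
[ 0.50054309 -0.15709161  0.35986492] [-1.79985448e+02  1.90854714e-02 -1.42678239e+02] 0.0855169303679542
2694 [ 0.53685793 -0.13007459] (540.412841796875, -127.26510620117188) 29.82583999633789
dtool x,y units -0.24894837425694713 -0.00226659944346408
```

>>> carry_out(
  commands=[
    [1,-0.125,-0.001,0,0],
    [1,-0.125,-0.001,0,0],
    [1,0,0,0.15,0],
    [1,0,0,0.15,0],
    [1,0,0,0,0],
  ],
)

```text
t: 10.18
eef_pos: [0.5389, -0.1267, 0.2943]
orientation: [179.5, -0.5, -142.7]
contact_force: [-0.5, 0.6, -1.1]
finger_gap: 0.0873
grasp_force: 0.0
```

>>> carry_out(
  commands=[
    [1,0,0,0.1,0],
    [1,0,0,0.1,0],
    [1,0,0,0,0],
    [0.75,0,0,0,0],
  ],
  force=10,
)

```text
t: 10.52
eef_pos: [0.5411, -0.1273, 0.2602]
orientation: [-180.0, -0.1, -142.7]
contact_force: [0.0, -0.5, -0.0]
finger_gap: 0.0848
grasp_force: 0.0
```

Closing gently, to read any off-centre force.

>>> carry_out(
  commands=[
    [0.5,0,0,0,0],
    [0.5,0,0,0,0],
    [0.5,0,0,0,0],
    [0.5,0,0,0,0],
    [0.5,0,0,0,0],
  ],
  force=10,
)

```text
t: 10.93
eef_pos: [0.5411, -0.1268, 0.2606]
orientation: [-180.0, 0.1, -142.7]
contact_force: [-0.8, 2.4, 3.4]
finger_gap: 0.0602
grasp_force: 10.0
```

>>> carry_out(
  commands=[
    [0.5,0,0,0,0],
    [0.5,0,0,0,0],
  ],
)

```text
t: 11.1
eef_pos: [0.5412, -0.1268, 0.2605]
orientation: [-180.0, 0.0, -142.7]
contact_force: [-1.0, 2.8, 5.9]
finger_gap: 0.0598
grasp_force: 10.0
```

>>> carry_out(
  commands=[
    [0.2,0,0.002,-0.002,0],
    [0.2,0,0,0,0],
    [0.2,0,0,0,0],
    [0.2,0,0,0,0],
  ],
  force=50,
)

```text
t: 11.43
eef_pos: [0.5411, -0.1267, 0.2606]
orientation: [-180.0, 0.0, -142.7]
contact_force: [-1.0, 1.5, 5.2]
finger_gap: 0.059
grasp_force: 50.0
```

>>> carry_out(
  commands=[
    [0.2,0,0,0,-0.014],
    [0.2,0,0,0,-0.014],
    [0.2,0,0,0,-0.014],
    [0.2,0,0,0,-0.014],
    [0.2,0,0,0,0],
  ],
)

```text
t: 11.85
eef_pos: [0.5413, -0.127, 0.2607]
orientation: [-179.9, 0.0, -132.5]
contact_force: [-0.4, 0.2, 5.0]
finger_gap: 0.0588
grasp_force: 50.0
```

```bash
python3 -c "
from cell import *
s=get_obs();print(s['orientation'],s['moment'],s['contact_force'],s['eef_pos'],s['finger_gap'])"
```

```text
[-1.79914143e+02  4.34137682e-02 -1.32521707e+02] [ 0.33721086  0.1187961  -0.04514619] [-0.37895994  0.24589947  4.99907537] [ 0.54125719 -0.12697094  0.26068324] 0.058804259141663144
```

```bash
cat > marks.py <<'E'
from h import *
s=get_obs();print(s['t'],s['orientation'].round(1),s['moment'].round(2),s['contact_force'].round(1),s['eef_pos'].round(4))
C=np.array([.541,-.127])
for cam in('scene','wrist','top'):
    cal=get_calibration(cam);p,d=read_camera(cam);cv2.imwrite(f'pics/{cam}_m.png',p[:,:,::-1])
    for n,z in(('lid_mark',.094),('jar_label',.042),('knob_grip',.066)):
        for m in mark_of(cam,n)[:2]:
            w=px2w(cam,m['position'],z=z,cal=cal)[:2];e=w-C
            print(cam,n,round(m['confidence'],2),np.round(m['position'],1),w.round(4),'r',np.hypot(*e).round(3),'ang',np.degrees(np.arctan2(e[1],e[0])).round(1))
E
python3 marks.py; python3 -c "
import cv2;a=cv2.imread('pics/scene_m.png')[200:300,290:400];b=cv2.imread('pics/scene0.png')[200:300,290:400]
cv2.imwrite('pics/cmp1.png',cv2.hconcat([cv2.resize(b,None,fx=3.6,fy=3.6),cv2.resize(a,None,fx=3.6,fy=3.6)]))"
```

```text
11.85 [-179.9    0.  -132.5] [ 0.34  0.12 -0.05] [-0.4  0.2  5. ] [ 0.5413 -0.127   0.2607]
scene lid_mark 0.84 [351.7 238.8] [ 0.5316 -0.162 ] r 0.036 ang -105.0
scene jar_label 0.79 [344.7 251.1] [ 0.534  -0.1395] r 0.014 ang -119.4
scene jar_label 0.78 [294.1 231. ] [0.5262 0.0354] r 0.163 ang 95.2
scene knob_grip 0.69 [327.5 268.8] [ 0.4212 -0.1639] r 0.125 ang -162.9
wrist lid_mark 0.82 [290.6 220.4] [ 0.5352 -0.1565] r 0.03 ang -101.2
wrist jar_label 0.92 [315.  180.6] [ 0.5217 -0.1539] r 0.033 ang -125.7
wrist jar_label 0.73 [476.8 259. ] [ 0.4695 -0.0185] r 0.13 ang 123.4
wrist knob_grip 0.74 [422.2  88. ] [ 0.434  -0.1576] r 0.111 ang -164.0
top lid_mark 0.48 [359.8 208.3] [ 0.5401 -0.1462] r 0.019 ang -92.8
top jar_label 0.57 [188.7 268.9] [0.4039 0.3537] r 0.5 ang 105.9
top knob_grip 0.63 [365.9 244.2] [ 0.4405 -0.1579] r 0.105 ang -162.9
```

View pics/cmp1.png

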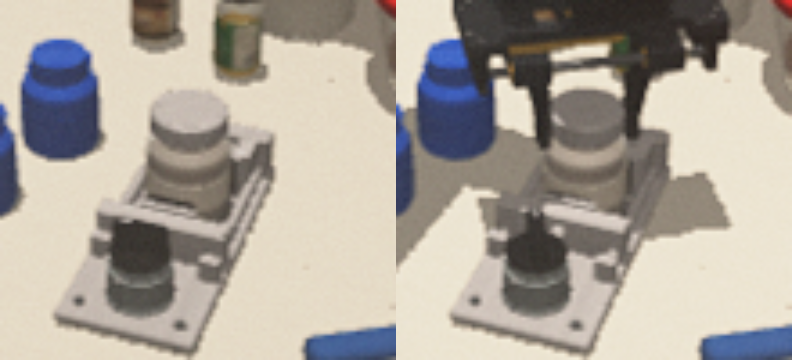

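The right half shows the lid gripped, with the jar (band at about (585,180) in the crop) unturned. The wrist view puts the label still at -126°, with the mark advanced by about 8-10°. I'll continue.

>>> carry_out(
  commands=[
    [0.2,0,0,-0.001,-0.02],
    [0.2,0,0,-0.001,-0.02],
    [0.2,0,0,-0.001,-0.02],
    [0.2,0,0,-0.001,-0.02],
    [0.2,0,0,-0.001,-0.02],
  ],
)

```text
t: 12.87
eef_pos: [0.5416, -0.1271, 0.2617]
orientation: [-179.8, 0.0, -114.5]
contact_force: [0.2, -1.6, 4.1]
finger_gap: 0.0592
grasp_force: 50.0
```

```bash
python3 marks.py|egrep '^[0-9]|wrist'
```

```text
12.8667 [-179.8    0.  -114.5] [-0.23 -0.09 -0.35] [ 0.2 -1.6  4.1] [ 0.5416 -0.1271  0.2617]
wrist jar_label 0.94 [325.2 178.6] [ 0.5245 -0.1567] r 0.034 ang -119.1
wrist knob_grip 0.81 [464.2 125.8] [ 0.4311 -0.1584] r 0.114 ang -164.1
wrist knob_grip 0.5 [322.6 179. ] [ 0.5237 -0.163 ] r 0.04 ang -115.7
```

>>> carry_out(
  commands=[
    [0.2,0,0,-0.001,-0.02],
    [0.2,0,0,-0.001,-0.02],
    [0.2,0,0,-0.001,-0.02],
    [0.2,0,0,-0.001,-0.02],
    [0.2,0,0,-0.001,-0.02],
  ],
)

```text
t: 13.88
eef_pos: [0.5417, -0.1272, 0.263]
orientation: [-179.8, -0.0, -96.5]
contact_force: [0.7, -1.4, 6.8]
finger_gap: 0.0589
grasp_force: 50.0
```

```bash
python3 marks.py|egrep '^[0-9]|wrist|scene'
```

```text
13.8833 [-179.8   -0.   -96.5] [-0.16 -0.15 -0.23] [ 0.7 -1.4  6.8] [ 0.5417 -0.1272  0.263 ]
scene lid_mark 0.57 [353.7 235.1] [ 0.5491 -0.1568] r 0.031 ang -74.8
scene jar_label 0.97 [293.3 247.3] [ 0.4632 -0.015 ] r 0.136 ang 124.8
scene jar_label 0.95 [292.8 231.8] [0.5207 0.0358] r 0.164 ang 97.1
scene knob_grip 0.53 [326.7 269. ] [ 0.4194 -0.1627] r 0.127 ang -163.6
wrist lid_mark 0.93 [293.7 222. ] [ 0.5523 -0.1523] r 0.028 ang -65.8
wrist jar_label 0.68 [341.2 181. ] [ 0.5237 -0.1573] r 0.035 ang -119.7
wrist knob_grip 0.71 [480.6 175. ] [ 0.4333 -0.1583] r 0.112 ang -163.8
```

The lid has turned about 43-46° and the jar is still.

>>> carry_out(
  commands=[
    [0.2,0,0,-0.001,-0.02],
    [0.2,0,0,-0.001,-0.02],
    [0.2,0,0,-0.001,-0.02],
    [0.2,0,0,-0.001,-0.02],
    [0.2,0,0,-0.001,-0.02],
  ],
)

```text
t: 14.9
eef_pos: [0.5418, -0.1269, 0.2642]
orientation: [-179.8, -0.1, -78.5]
contact_force: [1.3, -0.3, 6.0]
finger_gap: 0.0593
grasp_force: 50.0
```

>>> carry_out(
  commands=[
    [0.2,0,0,0,-0.02],
    [0.2,0,0,0,-0.02],
    [0.2,0,0,0,-0.02],
    [0.2,0,0,0,-0.014],
    [0.2,0,0,0,0],
  ],
)

```text
t: 15.32
eef_pos: [0.542, -0.1268, 0.2642]
orientation: [-179.8, -0.1, -65.2]
contact_force: [1.0, -0.0, 6.3]
finger_gap: 0.059
grasp_force: 50.0
```

```bash
python3 marks.py|egrep '^[0-9]|wrist|scene'
```

```text
15.3167 [-1.798e+02 -1.000e-01 -6.520e+01] [ 0.16 -0.16  0.05] [ 1.  -0.   6.3] [ 0.542  -0.1268  0.2642]
scene lid_mark 0.37 [354.4 227.5] [ 0.5809 -0.1382] r 0.041 ang -15.7
scene lid_mark 0.19 [407.2 309.1] [ 0.3871 -0.3977] r 0.311 ang -119.6
scene jar_label 0.86 [295.  229.3] [0.5346 0.0391] r 0.166 ang 92.2
scene jar_label 0.85 [346.9 253.6] [ 0.5282 -0.1506] r 0.027 ang -118.4
scene knob_grip 0.57 [339.9 257.3] [ 0.4778 -0.1621] r 0.072 ang -151.0
scene knob_grip 0.51 [330.3 213. ] [ 0.6397 -0.0137] r 0.15 ang 48.9
wrist lid_mark 0.87 [292.2 223.5] [ 0.5639 -0.1409] r 0.027 ang -31.2
wrist lid_mark 0.62 [320.7 209.7] [ 0.5534 -0.1543] r 0.03 ang -65.5
wrist jar_label 0.96 [358.8 198.9] [ 0.5249 -0.155 ] r 0.032 ang -120.0
wrist knob_grip 0.67 [476.9 253.7] [ 0.4327 -0.1603] r 0.113 ang -162.9
```

Turned about 78° and the torque is gone, so the threads are free. I'll lift slowly.

>>> carry_out(
  commands=[
    [0.2,0,0,-0.008,0],
    [0.2,0,0,-0.008,0],
    [0.2,0,0,-0.008,0],
    [0.2,0,0,0,0],
  ],
)

```text
t: 16.25
eef_pos: [0.5416, -0.1268, 0.2678]
orientation: [-179.9, -0.1, -65.3]
contact_force: [3.8, -1.4, -1.5]
finger_gap: 0.0591
grasp_force: 50.0
```

>>> carry_out(
  commands=[
    [0.2,0,0,-0.02,0],
    [0.2,0,0,-0.025,0],
    [0.2,0,0,-0.03,0],
    [0.2,0,0,-0.03,0],
    [0.2,0,0,0,0],
  ],
)

```text
t: 16.67
eef_pos: [0.5407, -0.1268, 0.2899]
orientation: [-180.0, -0.0, -65.3]
contact_force: [-0.7, -0.2, -0.1]
finger_gap: 0.059
grasp_force: 50.0
```

>>> carry_out(
  commands=[
    [0.2,0,0,-0.025,0],
    [0.2,0,0,-0.02,0],
    [0.2,0,0,0,0],
    [0.2,0,0,0,0],
    [0.2,0,0,0,0],
  ],
)

```text
t: 17.08
eef_pos: [0.5407, -0.1267, 0.2976]
orientation: [180.0, 0.0, -65.3]
contact_force: [0.6, 0.3, -0.6]
finger_gap: 0.0591
grasp_force: 50.0
```

```bash
python3 marks.py|egrep '^[0-9]|wrist'; python3 -c "
import cv2;a=cv2.imread('pics/scene_m.png')[180:300,280:410]
cv2.imwrite('pics/end.png',cv2.resize(a,None,fx=4,fy=4))"
```

```text
17.0833 [180.    0.  -65.3] [0.04 0.01 0.01] [ 0.6  0.3 -0.6] [ 0.5407 -0.1267  0.2976]
wrist lid_mark 0.89 [291.3 223.6] [ 0.5595 -0.1262] r 0.018 ang 2.6
wrist jar_label 0.87 [336.  324.6] [ 0.4732 -0.0204] r 0.126 ang 122.5
wrist jar_label 0.86 [259.3 334.7] [0.5377 0.0274] r 0.154 ang 91.2
wrist knob_grip 0.7 [456.  234.5] [ 0.4331 -0.1588] r 0.112 ang -163.6
```

View pics/end.png

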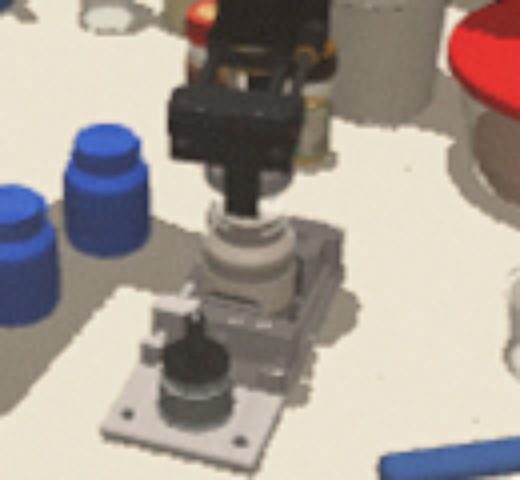

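The lid (about (248,180) in the crop) is held level above the open mouth (about (248,222)). The jar is seated, the knob is up, and the clearance is about 25 mm.

```bash
python3 -c "
from cell import *
print(job_done())"
```

```text
the job is handed in; nothing more can be done
None
```

The job is handed in (no verdict came back): by my measurements the vise is locked with its knob up, the jar is seated and unturned, and the lid, unscrewed about 78°, is held level about 25 mm above the open mouth.

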